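# Clear the rib jig and slide the rib carriage into its notch

## Task

Clear the two clothes pegs off the wing-rib jig, the red peg into the red tray and the blue peg into the blue tray. Then take the orange handle and slide the carriage along its rail until you feel the ball click into the notch between the two red marks, without running on past it, and finish while still gripping the handle with the ball seated in the notch, so that the rib stays at its place while the glue grabs. Leave the filler jar, the mixing cup, the roll of tape and the palette knife where they are.

Things in the scene. Friction and masses are not known exactly. Their poses are not given: they have to be found in the camera images.
- jig: Fixed plywood board, 12 mm thick, x -120 (robot's side) to +155, y -200 to +200 mm, with a rail along its own y axis (20 mm wide, top 25 mm above the bench). Origin on the bench under the rail's middle. The flat apron (x -112 to -28) is on the robot's side of the rail; a half-built balsa wing panel up to 50 mm high is beyond it. Place and yaw vary.
- carriage (a joint): Travel (m) of the carriage along the rail to the jig's +y, 0 to 0.23; at 0 the handle is at jig y = -100 mm. Starts at 0 to 0.03, slides with 1 to 2 N. A ball on a spring drops 2.5 mm into the notch of the brass strip: the carriage is drawn in over the last 5 mm, then resists with about 5 N either way, and centres itself if the fingers give it play.
- handle_grip (a point): Grip point on the upright orange handle of the blue carriage, 64.5 mm above the bench; axes parallel to the jig's. The fin is 30 mm (jig's x) by 14 mm (along the rail), from the carriage's top at 38.5 mm (40 mm long along the rail) to 80.5 mm, free on both sides. A low arm, 12 mm wide, reaches 118 mm to the robot's side; a red pointer 46 mm to the +x side marks its middle.
- notch (a point): Centre of the notch, a 10 mm dark gap across the brass strip, 16 mm above the bench. The strip lies beside the rail at jig x = +35 mm; a red mark stands on either side of the notch. The ball is seated when the handle's middle is level with the notch along the jig's y. The notch lies at jig y = +50 to +100 mm.
- peg_red_mid (a point): Centre of the red clothes peg, a rigid closed peg 72 mm long (its own x) by 12 mm wide (its y) by 12 mm high, 20 g, lying on the jig's apron roughly across the rail's direction (within 0.4 rad).
- peg_blue_mid (a point): Centre of the blue clothes peg, the same shape and size.
- tray_red: Open red tray fixed on the bench, 140 x 120 mm (its x, y) by 30 mm high, walls and floor 4 mm. Origin at the centre of its underside. Which tray is on the left and which on the right varies.
- tray_blue: Open blue tray, the same size.
- jar_mid (a point): Middle of a white filler jar with a red label, 80 mm across, 85 mm high: leave it.
- cup_mid (a point): Middle of a pink mixing cup, 64 mm across, 55 mm high: leave it.
- tape_mid (a point): Middle of a yellow roll of tape, 90 mm across, lying flat, 19 mm high: leave it.
- palette_knife_mid (a point): Palette knife with a dark wooden handle and a flat steel blade, lying on the bench between robot and jig: leave it.

How it is judged:
By the outcome, as a careful person would: the job done as asked, in the order asked, and still so for the second after the job is handed in, while the arm keeps its last pose, push and grip.
It also fails if it takes over 70 s, if anything falls off the work surface, if the arm or the gripper's body presses on something with over 40 N, if the wrist force passes 120 N, or if a joint passes its speed limit or range.

## Robot

A 6-joint arm with a two-finger parallel gripper is mounted at the origin on the work surface. World frame = base frame: x ahead of the robot, y to its left, z up, the work surface at z = 0. Lengths are in mm, angles in rad, forces in N, time in s.
With the tool pointing down it reaches from about 375 to 900 mm from the base axis. Payload 3.1 kg.
Tool frame: the origin (TCP) lies at the very end of the fingers, on their centre line; the grasp point (between the pads) lies 19 mm behind it (ctrl.grasp_offset is the distance from the TCP to the grasp point, in mm); z points along the fingers, x is the direction in which the jaws open and shut, and the axes are right-handed (so a half turn about z gives the same grasp; the last joint's range is limited). The gripper opens to 85 mm and grips with 20 to 120 N. Pads are 22 mm wide; open, the fingers measure 114 mm over their backs; the gripper's body (76 mm by 85 mm) begins 54 mm behind the grasp point. The pads swing forward as they close: fully open they stand 13 mm farther back than shut.
Start: joints at [-1.425, 0.527, 1.433, -0, 1.181, -0.178], TCP at [199.472, -592.29, 231.31] pointing down, gripper open.
Joint ranges: [-3.08, 3.08], [-0.75, 2.2], [0.22, 2.44], [-1.43, 4.57], [0, 2.65], [-2.85, 2.85]. Speed limits (rad/s): [2.79, 2.79, 3.14, 3.14, 3.14, 3.14].

## Interface

Orientations are given as [roll, pitch, yaw] about the fixed x, y, z axes, in that order (R = Rz(yaw) Ry(pitch) Rx(roll)).
In Python, from rig import ctrl gives the robot as it stands. The module is installed in compiled form; this text tells all that it offers.
- The arm moves only by the tool move_arm, never from a script. Its argument "motion" is a list of rows, each a list of 7 numbers: the opening, from -1 (shut) to 1 (fully open), then the shift along the tool's x, y, z in mm, then the turn, a rotation vector about the tool's x, y, z in rad. In form: [[claw, x, y, z, ax, ay, az], ...]. A call has 1 to 5 rows; each row shifts and turns the pose as measured when the row begins, along the tool's axes as they then stand; what a row does not reach is not made up. A row lasts 1/8 s, in which the tool goes at most 62.5 mm and 10.7 degrees, less where a joint would pass 70% of its speed; a pose out of reach is approached as far as the arm can. A call is refused whole if a number of a shift passes 62.5 or a number of a turn 0.188, either way. A call with a gripper value outside its range is refused whole. The fingers move at their own pace and stop on an object; the grip force is fixed at half the most. Time passes only in rows, so rows that do not move let the fingers close. It gives the time, the measured TCP pose, the force and the opening at its end, in the units of the state.
- ctrl.observe(): the state, without advancing time (a new reading comes with each control period).
- ctrl.read_camera(name): name is "scene" or "top"; returns (picture, depth): 420x560x3 uint8, blue, green, red; 420x560 float32, mm along the optical axis (not along the pixel's ray), 0 where there is no reading.
- ctrl.get_calibration(name): a dict with "camera_matrix" (3x3 intrinsics, pixels), "view" (4x4, takes a point from world to camera coordinates). Camera axes: x right, y down, z forward; pixel columns grow to the right and rows downward; lengths in mm; the calibration is good to about 2 mm. A picture is of the moment at which its call begins. get_calibration takes no time and is no camera call.
- ctrl.close_job(): hands the job in, once; it reports no verdict.
The state is a dict: "t": time; "joint_positions": joint angles; "qd": joint speeds; "tau": joint torques, N m; "tcp_pos": TCP position; "eef_rot": TCP orientation; "contact_force": force on the tool from outside, world axes, zero at the start; "wrist_torque": the same for the moment, N m; "finger_gap": opening from 0.0 (shut) to 1.0 (fully open).
Only numpy, scipy, OpenCV 4.12 (cv2) and the standard library are available. Lean on these libraries where they do the work, as an engineer would, in place of code of your own. Each camera call takes 0.05 s, during which the arm holds its last target.

## Working session

There is one attempt and no reset: what is moved stays moved. The work goes in short steps, Python scripts to look and compute and a tool call to move; the robot and the scene stay as the last step left them, time stands still between calls to the robot, and variables do not carry over. Pictures are saved under pics/ and viewed, and the job is handed in when it is done.

Besides the shell and the picture viewer there is one more tool, called by a JSON object that holds its "method" and its "body", one argument or row to a line. move_arm: Moves the arm, as the interface text tells. Its arguments: {"type":"object","properties":{"motion":{"type":"array","items":{"type":"array","items":{"type":"number"}}}},"required":["motion"]}

```bash
ls; mkdir -p pics; python3 - <<'E'
from rig import ctrl
import cv2,numpy as np,pickle
s=ctrl.observe(); print(s, ctrl.grasp_offset)
for n in("scene","top"):
    im,d=ctrl.read_camera(n); cv2.imwrite(f"pics/{n}0.png",im); np.savez(f"{n}0.npz",im=im,d=d)
    c=ctrl.get_calibration(n); print(n,np.round(c["camera_matrix"],1).tolist(),np.round(c["view"],3).tolist())
E
```

```text
pics
{'t': 0.0, 'joint_positions': array([-1.42450576e+00,  5.28469677e-01,  1.43392078e+00, -2.67119648e-05,
        1.18140574e+00, -1.78494818e-01]), 'qd': array([-0.00096778, -0.00193311, -0.00073309,  0.00014835,  0.00134926,
        0.0005414 ]), 'tau': array([-5.57373696e-04, -4.42351341e+01, -1.78028798e+01, -4.31115632e-04,
        8.59119667e-03, -1.46032971e-05]), 'tcp_pos': array([ 199.35677167, -591.58326073,  230.32559415]), 'eef_rot': array([-3.14122571e+00,  2.17292512e-03, -1.24600038e+00]), 'contact_force': array([ 0.14107088,  0.45823198, -0.77452546]), 'wrist_torque': array([0.06272719, 0.01165993, 0.00250053]), 'finger_gap': 0.999150353930533} 18.700000000000003
scene [[403.3, 0.0, 283.4], [0.0, 403.3, 210.9], [0.0, 0.0, 1.0]] [[0.863, 0.505, -0.007, -432.826], [0.321, -0.558, -0.765, -122.996], [-0.391, 0.658, -0.644, 1195.362], [0.0, 0.0, 0.0, 1.0]]
top [[474.1, 0.0, 286.1], [0.0, 474.1, 214.6], [0.0, 0.0, 1.0]] [[0.005, -1.0, -0.005, -5.757], [-0.998, -0.005, -0.068, 511.511], [0.068, 0.006, -0.998, 1164.508], [0.0, 0.0, 0.0, 1.0]]
```

View pics/top0.png

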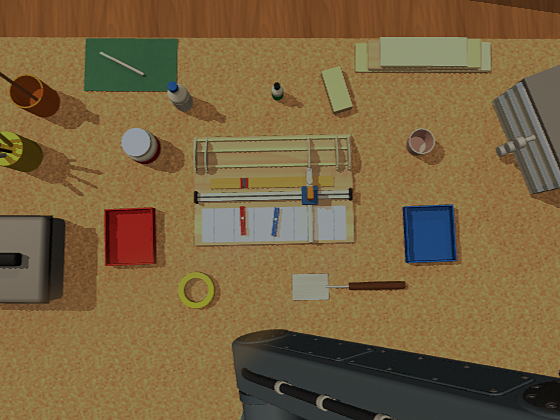

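View pics/scene0.png

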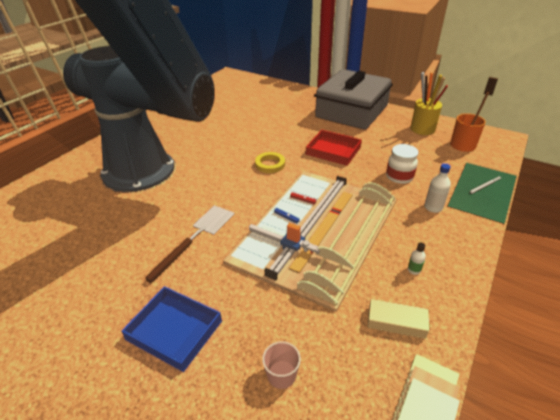

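The top view shows the red peg at (242,220), the blue peg at (276,221), the carriage and orange handle at (310,193), and the notch marks at about (244,183). The red tray is at (130,237) and the blue tray at (430,234). I'll enlarge the jig and measure.

```bash
cat > h.py <<'E'
import numpy as np,cv2
from rig import ctrl
def ray(n,uv,z):
    c=ctrl.get_calibration(n);K=c["camera_matrix"];V=c["view"];R=V[:3,:3];t=V[:3,3]
    o=-R.T@t; uv=np.atleast_2d(uv).astype(float)
    d=(np.c_[uv,np.ones(len(uv))]@np.linalg.inv(K).T)@R
    return o+d*((z-o[2])/d[:,2])[:,None]
def proj(n,P):
    c=ctrl.get_calibration(n);K=c["camera_matrix"];V=c["view"]
    p=np.atleast_2d(P)@V[:3,:3].T+V[:3,3]; p=p@K.T; return p[:,:2]/p[:,2:]
def masks(im):
    h=cv2.cvtColor(im,cv2.COLOR_BGR2HSV);H,S,Vv=h[...,0],h[...,1],h[...,2]
    return dict(red=((H<6)|(H>172))&(S>170)&(Vv>70),blue=(H>100)&(H<125)&(S>130)&(Vv>50),
      orange=(H>6)&(H<16)&(S>190)&(Vv>150))
def comps(m,box,amin=5):
    x0,y0,x1,y1=box;mm=np.zeros(m.shape,np.uint8);mm[y0:y1,x0:x1]=m[y0:y1,x0:x1]
    n,l,st,c=cv2.connectedComponentsWithStats(mm)
    return [(st[i,4],np.round(c[i],2),st[i,:4].tolist(),cv2.minAreaRect(np.argwhere(l==i)[:,::-1].astype(np.float32))) for i in range(1,n) if st[i,4]>=amin]
E
python3 - <<'E'
from h import *
im=np.load("top0.npz")["im"]
cv2.imwrite("pics/topz.png",cv2.resize(im[125:255,185:365],None,fx=4.4,fy=4.4,interpolation=cv2.INTER_CUBIC))
im2=np.load("scene0.npz")["im"]
cv2.imwrite("pics/scenez.png",cv2.resize(im2[165:310,220:400],None,fx=4,fy=4,interpolation=cv2.INTER_CUBIC))
M=masks(im)
for k in M:
    print(k)
    for c in comps(M[k],(90,130,470,275)): print(c)
E
```

```text
red
(np.int32(12), array([241.17, 183.17]), [241, 178, 2, 10], ((241.5, 182.5), (9.0, 1.0), 90.0))
(np.int32(18), array([246.56, 182.39]), [246, 178, 2, 10], ((246.5, 182.5), (9.0, 1.0), 90.0))
(np.int32(2517), array([129.87, 236.61]), [104, 207, 50, 59], ((128.47666931152344, 236.09033203125), (57.05817413330078, 48.419986724853516), 88.53119659423828))
(np.int32(98), array([242.23, 219.35]), [240, 206, 5, 29], ((242.0, 220.0), (28.0, 4.0), 90.0))
blue
(np.int32(158), array([308.74, 195.79]), [302, 186, 16, 18], ((309.5, 194.5), (15.0, 17.0), 0.0))
(np.int32(2757), array([429.01, 233.65]), [403, 205, 54, 58], ((429.1634826660156, 233.2749481201172), (56.970882415771484, 50.709754943847656), 86.90594482421875))
(np.int32(14), array([274.64, 212.5 ]), [274, 208, 3, 10], ((274.72564697265625, 212.46949768066406), (1.5460416078567505, 9.165818214416504), 6.34019136428833))
(np.int32(12), array([277.5, 212.5]), [277, 208, 2, 10], ((277.5, 212.5), (9.0, 1.0), 90.0))
(np.int32(19), array([272.68, 228.16]), [272, 221, 3, 15], ((272.75177001953125, 227.9793243408203), (1.3287278413772583, 14.117733001708984), 4.763641834259033))
(np.int32(18), array([275.44, 227.89]), [274, 220, 4, 16], ((275.4672546386719, 227.49566650390625), (1.0573097467422485, 15.264908790588379), 7.594643592834473))
orange
```

View pics/topz.png

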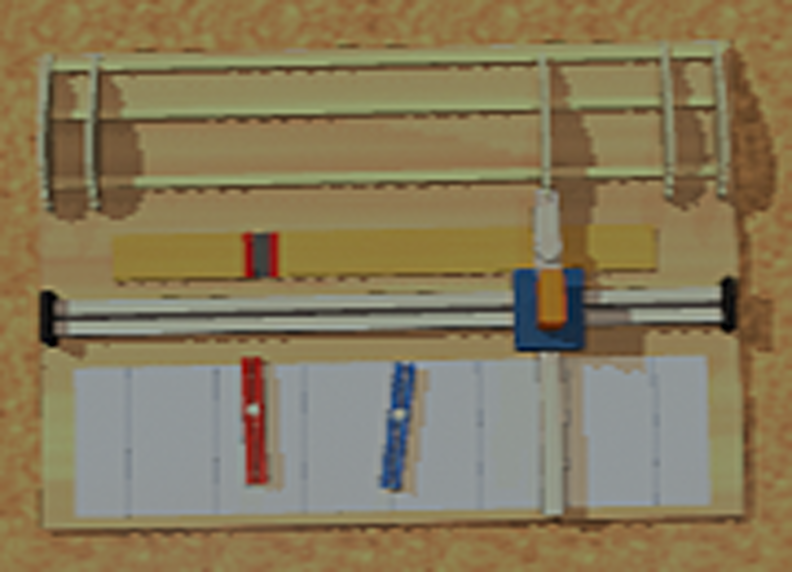

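View pics/scenez.png

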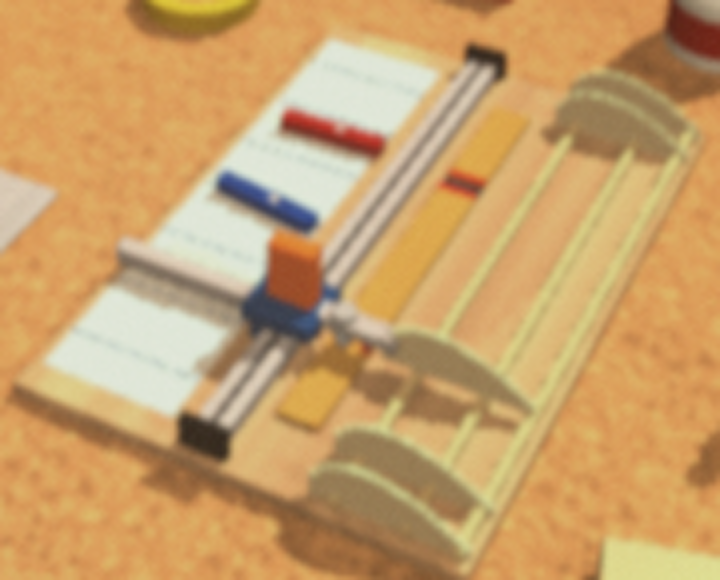

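```bash
python3 - <<'E'
from h import *
im=np.load("top0.npz")["im"];d=np.load("top0.npz")["d"]
hs=cv2.cvtColor(im,cv2.COLOR_BGR2HSV);H,S,V=[hs[...,i].astype(int) for i in range(3)]
for p in [(242,215),(243,230),(276,212),(275,230),(310,195),(244,183),(310,190),(329,240)]: print(p,hs[p[1],p[0]],d[p[1],p[0]])
def Z(u,v):
    c=ctrl.get_calibration("top");K=c["camera_matrix"];Vw=c["view"]
    pc=np.linalg.inv(K)@[u,v,1]*d[v,u]; return Vw[:3,:3].T@(pc-Vw[:3,3])
M={'red':((H<8)|(H>170))&(S>140),'blue':(H>98)&(H<130)&(S>90),'or':(H>8)&(H<17)&(S>200)}
def endpts(k,box,z):
    out=[]
    for c in comps(M[k],box,8):
        bp=cv2.boxPoints(c[3]); print(k,c[0],c[1],c[2],'->',np.round(ray("top",c[1],z),1), 'rect',np.round(ray("top",c[3][0],z),1),np.round(c[3][1],1))
endpts('red',(232,200,255,242),24); endpts('blue',(262,200,290,242),24)
for k,b,z in(('red',(232,200,255,242),24),('blue',(264,200,290,242),24)):
    x0,y0,x1,y1=b; m=np.zeros(d.shape,bool);m[y0:y1,x0:x1]=M[k][y0:y1,x0:x1]
    P=ray("top",np.argwhere(m)[:,::-1],z); r=cv2.minAreaRect(P[:,:2].astype(np.float32)); vx=cv2.fitLine(P[:,:2].astype(np.float32),cv2.DIST_L2,0,.01,.01).ravel()
    print(k,r,vx[:2],'yaw',np.arctan2(vx[1],vx[0]), P.mean(0))
endpts('red',(236,174,251,192),16)
endpts('or',(300,180,320,202),80.5)
endpts('blue',(298,182,322,207),38.5)
for n,pts,z in (('front edge',[(195.2,244.3),(354.3,242.5)],12),('rail',[(195.2,197.3),(350.9,194.3)],25),('strip',[(210.7,183.5),(334.1,181.1)],16),('arm end',[(310.5,242)],24)):
    P=ray("top",pts,z); print(n,np.round(P,1).tolist(), np.arctan2(*(P[0]-P[-1])[:2]))
for k,b in(('red',(90,190,170,280)),('blue',(390,190,470,280))):
    for c in comps(M[k],b,300): print('tray',k,c[0],c[1:],np.round(ray("top",cv2.boxPoints(c[3]),30),1).tolist())
for p in [(243,214),(276,226),(310,191),(309,200),(130,237),(430,234),(310,225)]: print(p,np.round(Z(*p),1))
E
```

```text
(242, 215) [  3 195 107] 1174.9579
(243, 230) [  4 154  98] 1185.3533
(276, 212) [106 107 105] 1177.197
(275, 230) [105 172 139] 1171.9362
(310, 195) [ 19 195 144] 1123.568
(244, 183) [48 20 65] 1190.5278
(310, 190) [ 19 198 144] 1122.4502
(329, 240) [ 23 101 144] 1182.5542
red 116 [242.33 219.82] [240, 206, 6, 29] -> [[497.5 105.1  24. ]] rect [[497.  105.3  24. ]] [28.2  4.5]
blue 87 [274.77 221.84] [272, 208, 7, 28] -> [[492.9  24.7  24. ]] rect [[493.7  24.4  24. ]] [ 4.1 27.5]
red ((497.0846252441406, 105.29212188720703), (70.011962890625, 11.054059028625488), 2.837467670440674) [0.99894255 0.0459752 ] yaw 0.04599142 [497.51568015 105.15060275  24.        ]
blue ((493.808837890625, 24.421703338623047), (10.155709266662598, 68.2673110961914), 83.284912109375) [ 0.9928457  -0.11940426] yaw -0.11968983 [492.88893552  24.69117066  24.        ]
red 21 [241.33 182.24] [240, 178, 3, 10] -> [[592.4 109.5  16. ]] rect [[591.7 110.3  16. ]] [9. 2.]
red 20 [246.5 182.5] [246, 178, 2, 10] -> [[591.8  96.5  16. ]] rect [[591.8  96.5  16. ]] [9. 1.]
or 9 [309.78 198.44] [308, 198, 5, 2] -> [[
[... 459 characters left out ...]
 [104, 207, 52, 59], ((129.78414916992188, 236.08245849609375), (57.10943603515625, 51.034515380859375), 88.53119659423828)) [[524.3, 448.4, 30.0], [528.1, 322.1, 30.0], [387.7, 315.1, 30.0], [383.8, 440.4, 30.0]]
tray blue 2877 (array([429.18, 233.32]), [403, 205, 54, 58], ((429.2996520996094, 233.2946014404297), (57.02485275268555, 50.97963333129883), 86.90594482421875)) [[532.7, -289.8, 30.0], [540.1, -415.3, 30.0], [400.3, -420.1, 30.0], [392.9, -295.7, 30.0]]
(243, 214) [511.9 103.6  24.2]
(276, 226) [482.5  21.5  25.9]
(310, 191) [563.3 -59.9  80.8]
(309, 200) [546.  -59.3  39.7]
(130, 237) [ 4.54e+02  3.91e+02 -4.00e-01]
(430, 234) [ 465.3 -364.9    3.4]
(310, 225) [485.2 -62.3  30.2]
```

```bash
cat >> h.py <<'E'
from scipy.spatial.transform import Rotation as Rn
def plan(target,yaw=None,n=3):
    s=[ctrl.observe()][0]
    R=Rn.from_euler('xyz',s['eef_rot']); 
    d=R.inv().apply(np.array(target)-s['tcp_pos'])
    out='toolshift %s |%.0f|'%(np.round(d,1),np.linalg.norm(d))
    if yaw is not None:
        Rt=Rn.from_euler('xyz',[np.pi,0,yaw]); out+=' turn %s'%np.round((R.inv()*Rt).as_rotvec(),3)
    print('t%.2f tcp %s rpy %s F %s T %s gap %.3f'%(s['t'],np.round(s['tcp_pos'],1),np.round(s['eef_rot'],3),np.round(s['contact_force'],1),np.round(s['wrist_torque'],2),s['finger_gap'])); print(out)
E
python3 - <<'E'
from h import *
im=np.load("top0.npz")["im"];d=np.load("top0.npz")["d"]
hs=cv2.cvtColor(im,cv2.COLOR_BGR2HSV);H,S,V=[hs[...,i].astype(int) for i in range(3)]
m=(H>12)&(H<23)&(S>170)&(d<1140)&(d>1100)
for c in comps(m,(298,178,322,210)): print(c,ray("top",c[3][0],80.5),ray("top",c[1],80.5))
# marks subpixel: red profile
r=(im[179:187,236:253,2].astype(int)-im[179:187,236:253,1]).sum(0); print(dict(zip(range(236,253),r)))
plan([496,105,130],-1.525)
E
```

```text
(np.int32(55), array([310., 192.]), [308, 187, 5, 11], ((310.0, 192.0), (10.0, 4.0), 90.0)) [[560.98733558 -59.88820245  80.5       ]] [[560.98733558 -59.88820245  80.5       ]]
{236: np.int64(165), 237: np.int64(159), 238: np.int64(139), 239: np.int64(189), 240: np.int64(541), 241: np.int64(1055), 242: np.int64(483), 243: np.int64(-57), 244: np.int64(-17), 245: np.int64(72), 246: np.int64(649), 247: np.int64(1043), 248: np.int64(397), 249: np.int64(90), 250: np.int64(146), 251: np.int64(153), 252: np.int64(156)}
t0.10 tcp [ 199.4 -591.7  230.5] rpy [-3.141e+00  2.000e-03 -1.246e+00] F [-0.2  0.2 -0.9] T [ 0.02  0.02 -0.02] gap 0.996
toolshift [-565.4 -503.4  101.7] |764| turn [-0.     0.002  0.279]
```

{"method": "move_arm", "body": {
  "motion": [
    [0.2,-50,-35,0,0,0,0.14],
    [0.2,-50,-35,0,0,0,0.14],
    [0.2,-58,-20,0,0,0,0]
  ]
}}

```text
t: 0.48
tcp_pos: [259.8, -419.6, 228.6]
eef_rot: [-3.141, 0.0, -1.542]
contact_force: [0.4, -0.6, -0.7]
finger_gap: 0.601
```

```bash
python3 - <<'E'
from h import *
print(ray("top",[243.94,182.5],16), ray("top",[243.94,182.5],14))
plan([496,105,130],-1.525)
E
```

```text
[[591.74145135 102.95972362  16.        ]] [[592.01433727 103.15077672  14.        ]]
t0.47 tcp [ 259.8 -419.6  228.6] rpy [-3.141  0.    -1.542] F [ 0.4 -0.6 -0.7] T [-0.03  0.03  0.01] gap 0.601
toolshift [-517.5 -251.3   98.8] |584| turn [-0.     0.    -0.017]
```

{"method": "move_arm", "body": {
  "motion": [
    [0.2,-55,-27,0,0,0,-0.017],
    [0.2,-55,-27,0,0,0,0],
    [0.2,-55,-27,0,0,0,0],
    [0.2,-55,-27,0,0,0,0],
    [0.2,-55,-27,0,0,0,0]
  ]
}}

```text
t: 1.1
tcp_pos: [383.8, -132.5, 228.4]
eef_rot: [-3.14, 0.001, -1.529]
contact_force: [0.9, -0.7, 0.6]
finger_gap: 0.601
```

```bash
python3 - <<'E'
from h import *
plan([496,105,100],-1.525)
E
```

```text
t1.10 tcp [ 383.8 -132.5  228.4] rpy [-3.140e+00  1.000e-03 -1.529e+00] F [ 0.9 -0.7  0.6] T [-0.   -0.01  0.02] gap 0.601
toolshift [-232.4 -121.8  128.9] |292| turn [-0.001  0.001 -0.004]
```

{"method": "move_arm", "body": {
  "motion": [
    [0.2,-50,-26,0,0,0,0],
    [0.2,-50,-26,15,0,0,0],
    [0.0,-50,-26,30,0,0,0],
    [0.0,-50,-26,30,0,0,0],
    [0.0,-30,-16,30,0,0,0]
  ]
}}

```text
t: 1.72
tcp_pos: [497.7, 107.0, 126.2]
eef_rot: [-3.131, -0.001, -1.526]
contact_force: [0.1, -0.2, -0.3]
finger_gap: 0.501
```

```bash
python3 - <<'E'
from h import *
plan([496,105,15],-1.525)
E
```

```text
t1.73 tcp [497.7 107.  126.2] rpy [-3.131e+00 -1.000e-03 -1.526e+00] F [ 0.1 -0.2 -0.3] T [-0.03  0.01  0.01] gap 0.501
toolshift [  1.8   3.  111.1] |111| turn [-0.011 -0.001 -0.001]
```

{"method": "move_arm", "body": {
  "motion": [
    [0.0,2,1.7,40,-0.011,0,0],
    [0.0,0,0,30,0,0,0],
    [0.0,0,0,15,0,0,0],
    [0.0,0,0,0,0,0,0]
  ]
}}

```text
t: 2.22
tcp_pos: [496.5, 108.2, 36.0]
eef_rot: [3.138, -0.001, -1.52]
contact_force: [-0.5, 0.0, 0.3]
finger_gap: 0.501
```

```bash
python3 - <<'E'
from h import *
plan([496,105,15],-1.525)
im,d=ctrl.read_camera("scene"); cv2.imwrite("pics/s1.png",cv2.resize(im[130:290,200:400],None,fx=3.5,fy=3.5))
im,d=ctrl.read_camera("top"); cv2.imwrite("pics/t1.png",im)
plan([496,105,15],-1.525)
E
```

```text
t2.23 tcp [496.5 108.2  36. ] rpy [ 3.138e+00 -1.000e-03 -1.520e+00] F [-0.5  0.   0.3] T [-0.01 -0.02  0.01] gap 0.501
toolshift [ 3.2  0.6 21. ] |21| turn [ 0.003 -0.001  0.005]
t2.33 tcp [497.5 108.2  37.3] rpy [ 3.141e+00 -1.000e-03 -1.520e+00] F [ 0.4 -1.3  0.9] T [-0.   -0.01  0.02] gap 0.500
toolshift [ 3.1  1.7 22.3] |23| turn [ 0.    -0.001  0.005]
```

View pics/s1.png

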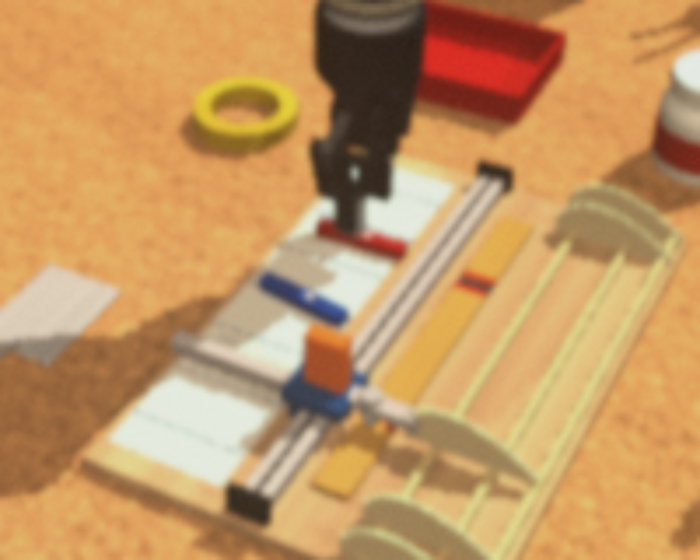

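In the crop, the gripper sits over the red peg at about (360,225), with a finger on either side of it. I'll lower and close.

{"method": "move_arm", "body": {
  "motion": [
    [0.0,3,1,14,0,0,0.005],
    [0.0,0,0,6,0,0,0],
    [0.0,0,0,0,0,0,0]
  ]
}}

```text
t: 2.7
tcp_pos: [498.4, 104.4, 18.3]
eef_rot: [-3.137, -0.001, -1.526]
contact_force: [0.2, -0.2, 0.2]
finger_gap: 0.501
```

```bash
python3 - <<'E'
from h import *
plan([496,105,15],-1.525)
E
```

```text
t2.70 tcp [498.4 104.4  18.3] rpy [-3.137e+00 -1.000e-03 -1.526e+00] F [ 0.2 -0.2  0.2] T [-0.   -0.02  0.03] gap 0.501
toolshift [-0.7  2.4  3.3] |4| turn [-0.005 -0.001 -0.001]
```

{"method": "move_arm", "body": {
  "motion": [
    [-0.3,0,0,3,0,0,0],
    [-1,0,0,0,0,0,0],
    [-1,0,0,0,0,0,0],
    [-1,0,0,0,0,0,0]
  ]
}}

```text
t: 3.2
tcp_pos: [498.8, 104.4, 15.8]
eef_rot: [-3.136, -0.001, -1.526]
contact_force: [0.1, -0.6, 0.1]
finger_gap: 0.116
```

{"method": "move_arm", "body": {
  "motion": [
    [-1,0,0,0,0,0,0],
    [-1,0,0,-20,0,0,0],
    [-1,0,0,-30,0,0,0],
    [-1,0,0,-40,0,0,0]
  ]
}}

```text
t: 3.7
tcp_pos: [495.9, 104.5, 104.8]
eef_rot: [3.139, -0.001, -1.526]
contact_force: [0.2, -0.8, -0.5]
finger_gap: 0.113
```

```bash
python3 - <<'E'
from h import *
im,d=ctrl.read_camera("scene"); cv2.imwrite("pics/s2.png",cv2.resize(im[80:290,200:400],None,fx=2.8,fy=2.8))
plan([456,382,130],-1.525)
E
```

```text
t3.75 tcp [499.  104.7 109.5] rpy [-3.134e+00 -1.000e-03 -1.526e+00] F [ 0.2 -0.3  2.4] T [ 0.02 -0.05 -0.04] gap 0.116
toolshift [-278.9   30.4  -21.1] |281| turn [-0.007 -0.001 -0.001]
```

View pics/s2.png

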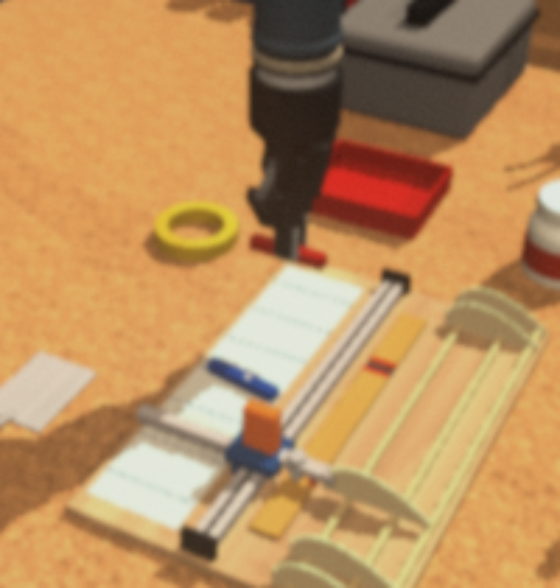

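The red peg is held, visible at about (288,250) in the crop. I'll carry it to the red tray, whose centre is about (456,381).

{"method": "move_arm", "body": {
  "motion": [
    [-1,-60,7,-5,-0.007,0,0],
    [-1,-60,7,0,0,0,0],
    [-1,-60,7,0,0,0,0],
    [-1,-60,7,0,0,0,0],
    [-1,-40,2,0,0,0,0]
  ]
}}

```text
t: 4.38
tcp_pos: [460.7, 388.0, 116.3]
eef_rot: [-3.133, -0.001, -1.535]
contact_force: [1.4, 0.1, 0.3]
finger_gap: 0.118
```

```bash
python3 - <<'E'
from h import *
plan([456,381,16],-1.525)
E
```

```text
t4.38 tcp [460.7 388.  116.3] rpy [-3.133e+00 -1.000e-03 -1.535e+00] F [1.4 0.1 0.3] T [ 0.04 -0.05  0.01] gap 0.118
toolshift [  6.8   5.8 100.2] |101| turn [-0.009 -0.001 -0.01 ]
```

{"method": "move_arm", "body": {
  "motion": [
    [-1,7,4,30,-0.007,0,0],
    [-1,0,0,35,0,0,0],
    [-1,0,0,25,0,0,0],
    [-1,0,0,8,0,0,0],
    [-1,0,0,0,0,0,0]
  ]
}}

```text
t: 5.0
tcp_pos: [457.0, 386.4, 15.8]
eef_rot: [-3.135, 0.002, -1.527]
contact_force: [-0.1, -0.8, -1.1]
finger_gap: 0.113
```

```bash
python3 - <<'E'
from h import *
plan([456,381,16],-1.525)
E
```

```text
t5.00 tcp [457.  386.4  15.8] rpy [-3.135e+00  2.000e-03 -1.527e+00] F [-0.1 -0.8 -1.1] T [-0.01  0.03 -0.01] gap 0.113
toolshift [ 5.3  1.2 -0.3] |5| turn [-0.006  0.002 -0.002]
```

{"method": "move_arm", "body": {
  "motion": [
    [-1,4,0,4,0,0,0],
    [-0.4,0,0,0,0,0,0],
    [-0.2,0,0,0,0,0,0],
    [-0.2,0,0,0,0,0,0]
  ]
}}

```text
t: 5.5
tcp_pos: [459.2, 382.8, 14.5]
eef_rot: [-3.13, 0.005, -1.528]
contact_force: [-0.0, -0.4, 0.2]
finger_gap: 0.401
```

{"method": "move_arm", "body": {
  "motion": [
    [-0.2,0,0,-20,0,0,0],
    [-0.2,0,0,-40,0,0,0],
    [-0.2,0,0,-50,0,0,0],
    [-0.2,30,-8,-10,0,0,0],
    [0,55,-8,0,0,0,0]
  ]
}}

```text
t: 6.12
tcp_pos: [479.4, 300.5, 144.6]
eef_rot: [-3.121, 0.008, -1.521]
contact_force: [0.6, -0.6, 0.1]
finger_gap: 0.499
```

```bash
python3 - <<'E'
from h import *
im,d=ctrl.read_camera("scene"); cv2.imwrite("pics/s3.png",cv2.resize(im[80:290,200:400],None,fx=2.8,fy=2.8))
im,d=ctrl.read_camera("top"); cv2.imwrite("pics/t3.png",cv2.resize(im[120:300,80:330],None,fx=3,fy=3))
plan([493,24.5,110],-0.12-np.pi/2)
E
```

```text
t6.22 tcp [479.2 295.9 143.6] rpy [-3.125  0.005 -1.529] F [ 0.7  0.6 -0. ] T [0.02 0.04 0.04] gap 0.500
toolshift [271.9  -1.9  32.3] |274| turn [-0.016  0.006  0.162]
```

View pics/t3.png

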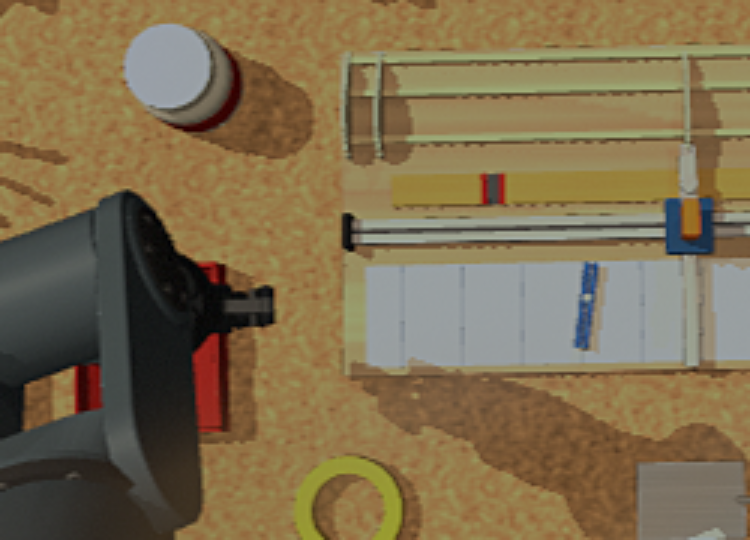

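View pics/s3.png

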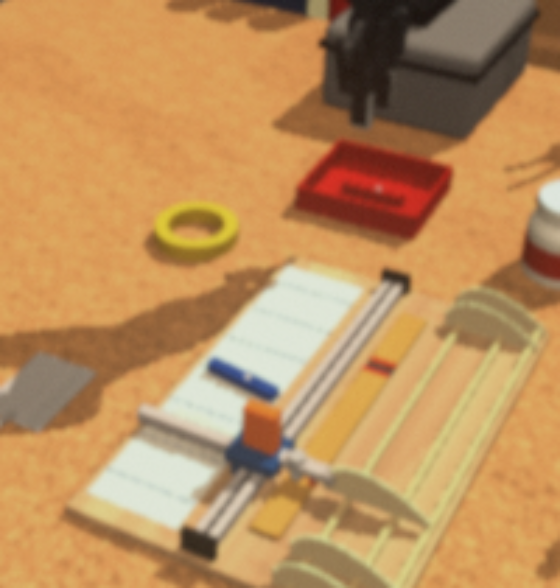

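The red peg lies in the red tray, at about (372,190) in the scene crop. The blue peg hasn't moved.

{"method": "move_arm", "body": {
  "motion": [
    [0.0,58,4,0,-0.014,0.004,0.08],
    [0.0,58,-2,0,0,0,0.08],
    [0.0,58,-7,0,0,0,0],
    [0.0,55,-7,15,0,0,0],
    [0.0,30,-4,15,0,0,0]
  ]
}}

```text
t: 6.85
tcp_pos: [483.1, 32.4, 119.4]
eef_rot: [-3.123, 0.006, -1.689]
contact_force: [1.2, -0.5, -0.8]
finger_gap: 0.502
```

```bash
python3 - <<'E'
from h import *
plan([493,24.5,16],-0.12-np.pi/2)
E
```

```text
t6.85 tcp [483.1  32.4 119.4] rpy [-3.123  0.006 -1.689] F [ 1.2 -0.5 -0.8] T [-0.01  0.02  0.02] gap 0.502
toolshift [  7.3  -8.8 103.5] |104| turn [-0.018  0.006  0.002]
```

{"method": "move_arm", "body": {
  "motion": [
    [0.0,7,-11,30,-0.018,0.006,0],
    [0.0,0,0,35,0,0,0],
    [0.0,0,0,8,0,0,0],
    [0.0,0,0,0,0,0,0]
  ]
}}

```text
t: 7.35
tcp_pos: [497.4, 21.9, 48.3]
eef_rot: [-3.135, -0.0, -1.694]
contact_force: [-0.4, -0.7, -0.3]
finger_gap: 0.504
```

```bash
python3 - <<'E'
from h import *
plan([493,24.5,16],-0.12-np.pi/2)
im,d=ctrl.read_camera("scene"); cv2.imwrite("pics/s4.png",cv2.resize(im[130:290,200:400],None,fx=3.5,fy=3.5))
plan([493,24.5,16],-0.12-np.pi/2)
E
```

```text
t7.35 tcp [497.4  21.9  48.3] rpy [-3.135 -0.    -1.694] F [-0.4 -0.7 -0.3] T [ 0.02 -0.03 -0.04] gap 0.504
toolshift [-2.1  4.9 32.3] |33| turn [-0.007 -0.    -0.004]
t7.40 tcp [497.4  21.9  48.6] rpy [-3.134e+00 -1.000e-03 -1.694e+00] F [-0.1  0.4 -0.5] T [-0.04 -0.01 -0.01] gap 0.498
toolshift [-2.   4.9 32.6] |33| turn [-0.007 -0.001 -0.003]
```

View pics/s4.png

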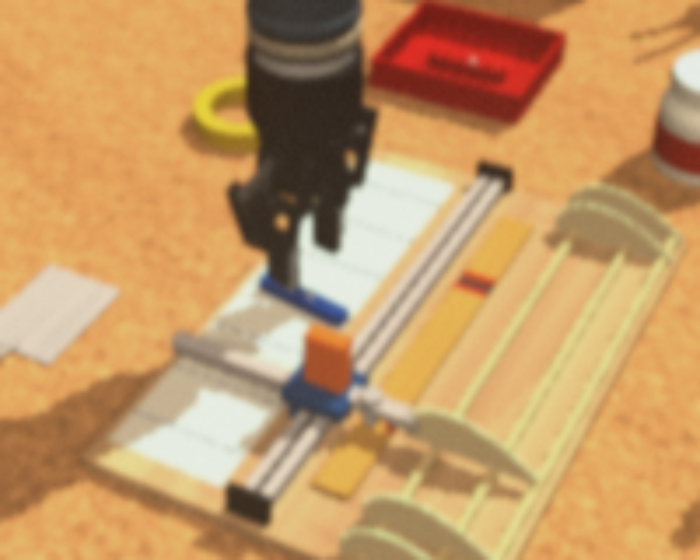

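The gripper is over the blue peg, one finger on each side, and well clear of the carriage arm. I'll descend and grip.

{"method": "move_arm", "body": {
  "motion": [
    [0.0,-2,4,20,-0.005,0,0],
    [0.0,0,0,12,0,0,0],
    [0.0,0,0,0,0,0,0]
  ]
}}

```text
t: 7.78
tcp_pos: [496.6, 25.0, 19.6]
eef_rot: [-3.132, -0.001, -1.692]
contact_force: [0.4, -0.1, 0.5]
finger_gap: 0.502
```

```bash
python3 - <<'E'
from h import *
plan([493,24.5,16],-0.12-np.pi/2)
E
```

```text
t7.78 tcp [496.6  25.   19.6] rpy [-3.132e+00 -1.000e-03 -1.692e+00] F [ 0.4 -0.1  0.5] T [-0.03  0.01 -0.02] gap 0.502
toolshift [0.9 3.6 3.6] |5| turn [-0.01  -0.001 -0.002]
```

{"method": "move_arm", "body": {
  "motion": [
    [-0.3,0,3,4,0,0,0],
    [-1,0,0,0,0,0,0],
    [-1,0,0,0,0,0,0],
    [-1,0,0,0,0,0,0],
    [-1,0,0,0,0,0,0]
  ]
}}

```text
t: 8.4
tcp_pos: [494.8, 25.2, 17.0]
eef_rot: [-3.128, -0.001, -1.692]
contact_force: [0.1, 0.3, -0.1]
finger_gap: 0.116
```

{"method": "move_arm", "body": {
  "motion": [
    [-1,0,0,-20,0,0,0],
    [-1,0,0,-40,0,0,0],
    [-1,0,0,-50,0,0,0],
    [-1,0,0,-30,0,0,0]
  ]
}}

```text
t: 8.9
tcp_pos: [491.4, 25.6, 158.1]
eef_rot: [-3.135, -0.001, -1.693]
contact_force: [0.7, 0.0, -0.0]
finger_gap: 0.116
```

```bash
python3 - <<'E'
from h import *
im,d=ctrl.read_camera("scene"); cv2.imwrite("pics/s5.png",cv2.resize(im[80:290,200:400],None,fx=2.8,fy=2.8))
plan([466,-355,150],-0.046-np.pi/2)
E
```

```text
t8.95 tcp [493.3  25.4 160.9] rpy [-3.130e+00 -1.000e-03 -1.693e+00] F [1.8 0.8 3. ] T [ 0.04 -0.06  0.02] gap 0.116
toolshift [380.9 -19.   11.5] |382| turn [-0.012 -0.001 -0.076]
```

View pics/s5.png

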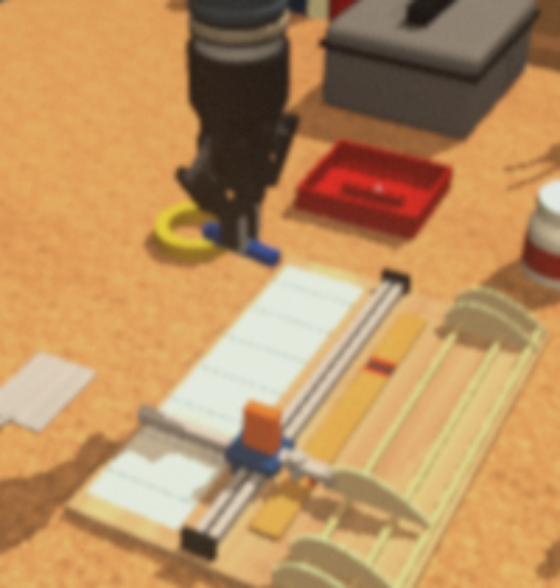

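The blue peg is held, and at z 160 it will pass well above the handle. Next I'll carry it to the blue tray.

{"method": "move_arm", "body": {
  "motion": [
    [-1,60,-3,0,-0.012,0,-0.038],
    [-1,60,0,0,0,0,-0.038],
    [-1,60,3,0,0,0,0],
    [-1,60,3,0,0,0,0],
    [-1,60,3,0,0,0,0]
  ]
}}

```text
t: 9.57
tcp_pos: [469.2, -277.5, 162.2]
eef_rot: [-3.137, -0.001, -1.603]
contact_force: [0.9, 0.7, 0.4]
finger_gap: 0.115
```

```bash
python3 - <<'E'
from h import *
plan([466,-355,120],-0.046-np.pi/2)
E
```

```text
t9.57 tcp [ 469.2 -277.5  162.2] rpy [-3.137e+00 -1.000e-03 -1.603e+00] F [0.9 0.7 0.4] T [ 0.03 -0.09 -0.02] gap 0.115
toolshift [77.5  0.9 42.3] |88| turn [-0.005 -0.001  0.014]
```

{"method": "move_arm", "body": {
  "motion": [
    [-1,50,1,10,-0.005,0,0.01],
    [-1,25,0,30,0,0,0],
    [-1,0,0,35,0,0,0],
    [-1,0,0,30,0,0,0],
    [-1,0,0,15,0,0,0]
  ]
}}

```text
t: 10.2
tcp_pos: [464.8, -363.7, 38.3]
eef_rot: [-3.137, -0.007, -1.623]
contact_force: [1.5, -0.1, 0.6]
finger_gap: 0.115
```

```bash
python3 - <<'E'
from h import *
plan([466,-355,14],-0.046-np.pi/2)
E
```

```text
t10.20 tcp [ 464.8 -363.7   38.3] rpy [-3.137 -0.007 -1.623] F [ 1.5 -0.1  0.6] T [-0.03  0.01 -0.03] gap 0.115
toolshift [-8.9 -0.6 24.2] |26| turn [-0.004 -0.007 -0.006]
```

{"method": "move_arm", "body": {
  "motion": [
    [-1,-9,0,15,0,0,0],
    [-1,0,0,9,0,0,0],
    [-1,0,0,0,0,0,0]
  ]
}}

```text
t: 10.58
tcp_pos: [465.4, -354.5, 12.4]
eef_rot: [-3.138, -0.006, -1.622]
contact_force: [-0.2, 0.5, 0.6]
finger_gap: 0.115
```

{"method": "move_arm", "body": {
  "motion": [
    [-0.4,0,0,0,0,0,0],
    [-0.2,0,0,0,0,0,0],
    [-0.2,0,0,0,0,0,0]
  ]
}}

```text
t: 10.95
tcp_pos: [466.7, -356.1, 14.5]
eef_rot: [-3.135, -0.009, -1.622]
contact_force: [-1.0, -0.1, 0.3]
finger_gap: 0.4
```

{"method": "move_arm", "body": {
  "motion": [
    [-0.2,0,0,-20,0,0,0],
    [-0.2,0,0,-50,0,0,0],
    [-0.2,0,0,-60,0,0,0],
    [-0.2,-40,-8,-10,0,0,-0.04],
    [-0.2,-58,-10,0,0,0,-0.04]
  ]
}}

```text
t: 11.58
tcp_pos: [488.5, -261.4, 160.1]
eef_rot: [-3.129, -0.015, -1.547]
contact_force: [0.0, -0.0, -0.3]
finger_gap: 0.402
```

```bash
python3 - <<'E'
from h import *
im,d=ctrl.read_camera("scene"); cv2.imwrite("pics/s6.png",im)
plan([561,-60,120],0.024-np.pi/2)
E
```

```text
t11.62 tcp [ 487.4 -252.4  159.5] rpy [-3.133 -0.007 -1.542] F [-1.  4.  0.] T [ 0.15  0.03 -0.03] gap 0.396
toolshift [-190.4  -78.8   38.8] |210| turn [-0.009 -0.007  0.005]
```

View pics/s6.png

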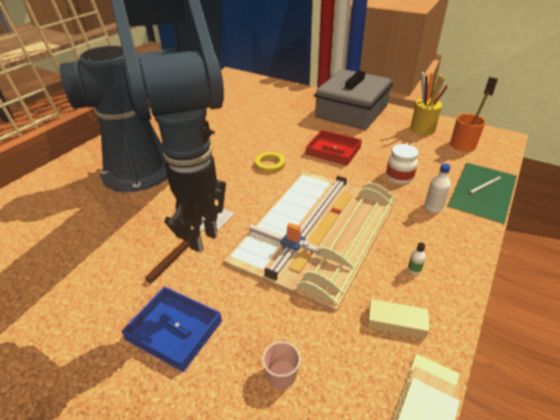

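Both pegs are in their trays: blue at (178,325), red at (335,149). Now the handle.

{"method": "move_arm", "body": {
  "motion": [
    [0,-50,-20,5,-0.009,-0.007,0.005],
    [0,-50,-20,5,0,0,0],
    [0,-50,-20,5,0,0,0],
    [0,-36,-17,10,0,0,0],
    [0,0,0,0,0,0,0]
  ]
}}

```text
t: 12.25
tcp_pos: [562.9, -58.8, 136.2]
eef_rot: [-3.137, -0.003, -1.546]
contact_force: [-0.1, -0.5, 0.4]
finger_gap: 0.499
```

```bash
python3 - <<'E'
from h import *
plan([560,-60,110],0.024-np.pi/2)
im,d=ctrl.read_camera("top"); cv2.imwrite("pics/t7.png",cv2.resize(im[120:260,180:370],None,fx=4,fy=4))
im,d=ctrl.read_camera("scene"); cv2.imwrite("pics/s7.png",cv2.resize(im[130:310,200:400],None,fx=3.3,fy=3.3))
E
```

```text
t12.25 tcp [562.9 -58.8 136.2] rpy [-3.137e+00 -3.000e-03 -1.546e+00] F [-0.1 -0.5  0.4] T [ 0.01 -0.04 -0.01] gap 0.499
toolshift [ 1.   3.  26.1] |26| turn [-0.005 -0.003  0.001]
```

View pics/s7.png

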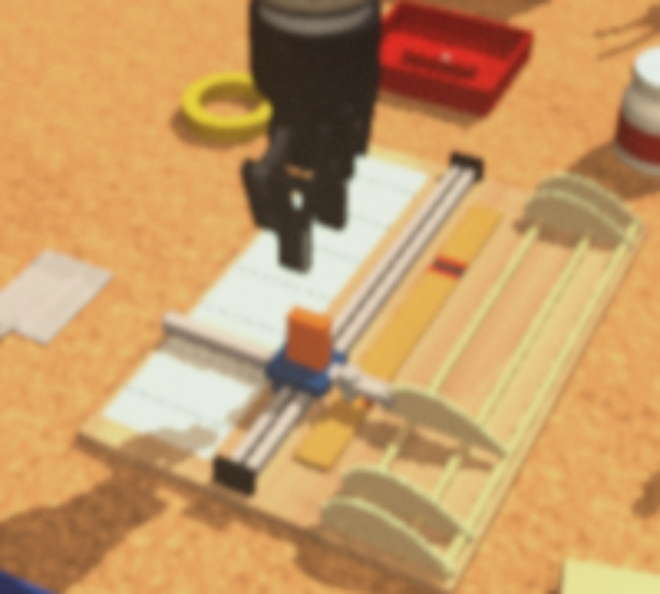

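View pics/t7.png

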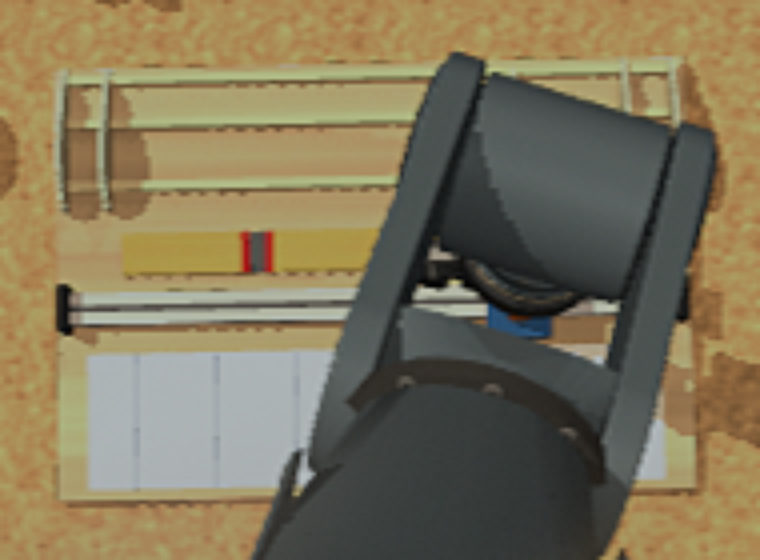

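```bash
python3 - <<'E'
from h import *
print(ray("scene",[294.2,226.0],80.5), proj("scene",[[561,-60,80.5],[561,-60,64.5],[591.7,103,14]]))
# notch in scene: zoom (449,267)/3.3
print(ray("scene",[200+449/3.3,130+267/3.3],14))
im=np.load("scene0.npz")["im"]
r=(im[195:225,325:345,2].astype(int)-im[195:225,325:345,1]); 
E
```

```text
[[567.09749584 -64.09542167  80.5       ]] [[292.68359897 223.98075505]
 [292.62904754 229.34649928]
 [334.5412314  210.28826165]]
[[596.06231987 102.68386426  14.        ]]
```

{"method": "move_arm", "body": {
  "motion": [
    [0,1,2,35,-0.005,-0.003,0],
    [0,0,0,30,0,0,0],
    [0,0,0,15,0,0,0],
    [0,0,0,0,0,0,0]
  ]
}}

```text
t: 12.85
tcp_pos: [562.1, -69.0, 57.4]
eef_rot: [-3.136, -0.004, -1.555]
contact_force: [-0.6, 0.4, 0.0]
finger_gap: 0.502
```

```bash
python3 - <<'E'
from h import *
plan([560,-60,47],0.024-np.pi/2)
im,d=ctrl.read_camera("scene"); cv2.imwrite("pics/s8.png",cv2.resize(im[130:310,200:400],None,fx=3.3,fy=3.3))
E
```

```text
t12.85 tcp [562.1 -69.   57.4] rpy [-3.136 -0.004 -1.555] F [-0.6  0.4  0. ] T [ 0.02  0.02 -0.02] gap 0.502
toolshift [-9.1  2.  10.3] |14| turn [-0.006 -0.004 -0.008]
```

View pics/s8.png

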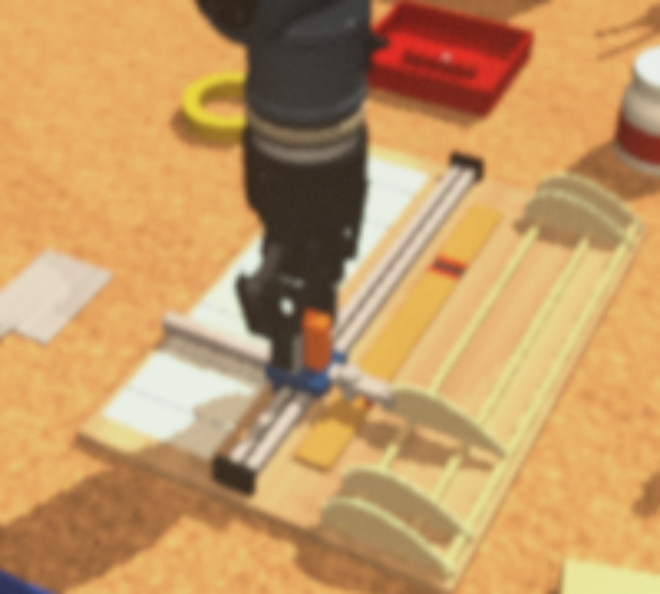

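The left finger in the crop at (285,345) stands in front of the handle. The jaws have drifted 9 mm to −y, so I'll centre them before closing.

{"method": "move_arm", "body": {
  "motion": [
    [0,-9,0,5,-0.004,-0.004,-0.008],
    [0,0,0,5,0,0,0],
    [0,0,0,0,0,0,0]
  ]
}}

```text
t: 13.28
tcp_pos: [564.1, -60.2, 49.8]
eef_rot: [-3.134, -0.002, -1.547]
contact_force: [0.6, -0.7, -0.5]
finger_gap: 0.498
```

```bash
python3 - <<'E'
from h import *
plan([562,-60,47],0.024-np.pi/2)
E
```

```text
t13.28 tcp [564.1 -60.2  49.8] rpy [-3.134e+00 -2.000e-03 -1.547e+00] F [ 0.6 -0.7 -0.5] T [-0.02  0.   -0.01] gap 0.498
toolshift [-0.3  2.2  2.8] |4| turn [-0.007 -0.002  0.   ]
```

{"method": "move_arm", "body": {
  "motion": [
    [-0.3,0,1,2,-0.005,0,0],
    [-0.5,0,0,0,0,0,0],
    [-1,0,0,0,0,0,0],
    [-1,0,0,0,0,0,0],
    [-1,0,0,0,0,0,0]
  ]
}}

```text
t: 13.9
tcp_pos: [563.5, -60.2, 48.3]
eef_rot: [-3.139, -0.003, -1.546]
contact_force: [-0.8, -0.5, 0.8]
finger_gap: 0.157
```

```bash
python3 - <<'E'
from h import *
plan([557.5,102,47],0.024-np.pi/2)
im,d=ctrl.read_camera("scene"); cv2.imwrite("pics/s9.png",cv2.resize(im[130:310,200:400],None,fx=3.3,fy=3.3))
E
```

```text
t13.90 tcp [563.5 -60.2  48.3] rpy [-3.139e+00 -3.000e-03 -1.546e+00] F [-0.8 -0.5  0.8] T [ 0.04 -0.03  0.02] gap 0.157
toolshift [-162.3    2.     0.9] |162| turn [-0.003 -0.003  0.001]
```

View pics/s9.png

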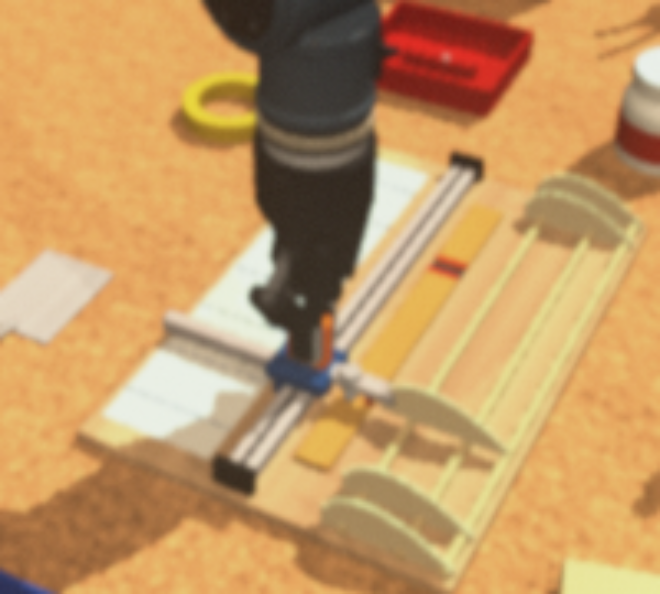

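The handle is gripped at a gap of 0.157, about 14 mm. I'll start sliding toward +y, which is tool −x.

{"method": "move_arm", "body": {
  "motion": [
    [-1,-15,0,0,0,0,0],
    [-1,-25,0,0,0,0,0],
    [-1,-25,0,0,0,0,0],
    [-1,-20,0,0,0,0,0]
  ]
}}

```text
t: 14.45
tcp_pos: [561.3, 25.2, 48.3]
eef_rot: [-3.138, -0.006, -1.547]
contact_force: [0.3, -3.1, 0.3]
finger_gap: 0.157
```

```bash
python3 - <<'E'
from h import *
plan([559,102,47.5],0.024-np.pi/2)
E
```

```text
t14.45 tcp [561.3  25.2  48.3] rpy [-3.138 -0.006 -1.547] F [ 0.3 -3.1  0.3] T [-0.14  0.02  0.1 ] gap 0.157
toolshift [-76.9   0.4   0.4] |77| turn [-0.003 -0.006  0.   ]
```

{"method": "move_arm", "body": {
  "motion": [
    [-1,-20,0,0,0,0,0],
    [-1,-15,0,0,0,0,0],
    [-1,-8,0,0,0,0,0],
    [-1,0,0,0,0,0,0]
  ]
}}

```text
t: 14.95
tcp_pos: [560.1, 72.5, 48.3]
eef_rot: [-3.137, -0.005, -1.545]
contact_force: [-0.2, 1.8, -0.1]
finger_gap: 0.155
```

```bash
python3 - <<'E'
from h import *
plan([558,102,47.5],0.024-np.pi/2)
im,d=ctrl.read_camera("scene"); cv2.imwrite("pics/s10.png",cv2.resize(im[160:260,270:400],None,fx=5,fy=5,interpolation=cv2.INTER_CUBIC))
im,d=ctrl.read_camera("top"); cv2.imwrite("pics/t10.png",cv2.resize(im[140:220,200:320],None,fx=5,fy=5,interpolation=cv2.INTER_CUBIC))
plan([558,102,47.5],0.024-np.pi/2)
E
```

```text
t14.95 tcp [560.1  72.5  48.3] rpy [-3.137 -0.005 -1.545] F [-0.2  1.8 -0.1] T [ 0.44  0.04 -0.02] gap 0.155
toolshift [-29.5   1.3   0.7] |30| turn [-0.004 -0.005  0.002]
t15.05 tcp [560.1  71.9  48.3] rpy [-3.138 -0.005 -1.546] F [-0.6  0.8  1.1] T [0.54 0.05 0.07] gap 0.155
toolshift [-30.1   1.3   0.7] |30| turn [-0.004 -0.005  0.001]
```

View pics/s10.png

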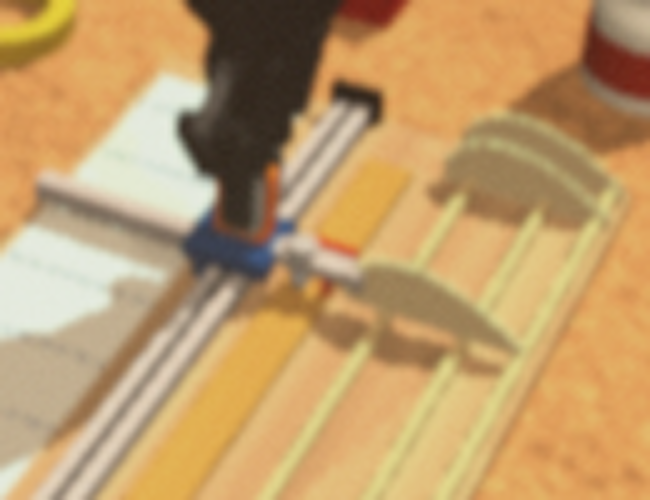

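View pics/t10.png

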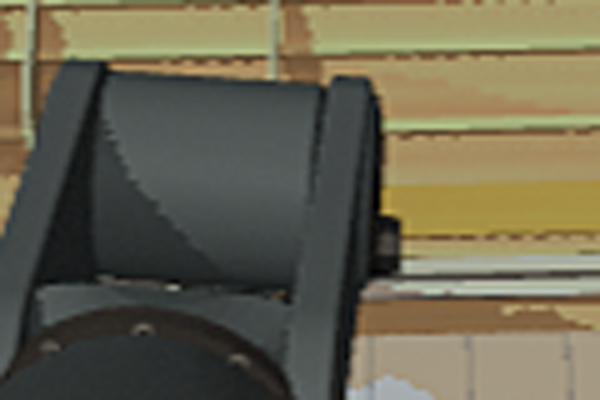

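The scene view shows the carriage short of the marks, with the pointer just in front of the notch. I'll continue slowly.

{"method": "move_arm", "body": {
  "motion": [
    [-1,-7,0,0,0,0,0],
    [-1,-7,0,0,0,0,0],
    [-1,-4,0,0,0,0,0]
  ]
}}

```text
t: 15.42
tcp_pos: [559.6, 89.0, 48.3]
eef_rot: [-3.138, -0.006, -1.547]
contact_force: [-0.1, -2.3, 1.4]
finger_gap: 0.15
```

```bash
python3 - <<'E'
from h import *
plan([557.5,102,47.5],0.024-np.pi/2)
E
```

```text
t15.43 tcp [559.6  89.   48.3] rpy [-3.138 -0.006 -1.547] F [-0.1 -2.3  1.4] T [0.21 0.1  0.08] gap 0.150
toolshift [-13.    1.8   0.7] |13| turn [-0.004 -0.006  0.   ]
```

{"method": "move_arm", "body": {
  "motion": [
    [-1,-3,0,0,0,0,0]
  ]
}}

```text
t: 15.55
tcp_pos: [559.5, 92.3, 48.3]
eef_rot: [-3.138, -0.006, -1.547]
contact_force: [0.1, -1.7, 0.8]
finger_gap: 0.153
```

{"method": "move_arm", "body": {
  "motion": [
    [-1,-2,0,0,0,0,0]
  ]
}}

```text
t: 15.68
tcp_pos: [559.5, 94.5, 48.3]
eef_rot: [-3.138, -0.006, -1.547]
contact_force: [0.2, -0.4, 1.2]
finger_gap: 0.158
```

{"method": "move_arm", "body": {
  "motion": [
    [-1,-2,0,0,0,0,0]
  ]
}}

```text
t: 15.8
tcp_pos: [559.4, 96.8, 48.3]
eef_rot: [-3.138, -0.006, -1.547]
contact_force: [0.8, -0.2, 0.9]
finger_gap: 0.153
```

{"method": "move_arm", "body": {
  "motion": [
    [-1,-1.5,0,0,0,0,0]
  ]
}}

```text
t: 15.92
tcp_pos: [559.3, 98.8, 48.3]
eef_rot: [-3.138, -0.005, -1.547]
contact_force: [0.0, 1.4, 1.5]
finger_gap: 0.157
```

{"method": "move_arm", "body": {
  "motion": [
    [-1,-1.5,0,0,0,0,0]
  ]
}}

```text
t: 16.05
tcp_pos: [559.3, 100.7, 48.3]
eef_rot: [-3.138, -0.005, -1.547]
contact_force: [-0.6, -0.8, 2.3]
finger_gap: 0.151
```

{"method": "move_arm", "body": {
  "motion": [
    [-1,-1,0,0,0,0,0]
  ]
}}

```text
t: 16.18
tcp_pos: [559.3, 101.3, 48.3]
eef_rot: [-3.138, -0.006, -1.546]
contact_force: [0.1, -4.5, 2.1]
finger_gap: 0.157
```

```bash
python3 - <<'E'
from h import *
plan([557.5,102,47.5],0.024-np.pi/2)
im,d=ctrl.read_camera("scene"); cv2.imwrite("pics/s11.png",cv2.resize(im[160:260,270:400],None,fx=5,fy=5,interpolation=cv2.INTER_CUBIC))
plan([557.5,102,47.5],0.024-np.pi/2)
E
```

```text
t16.18 tcp [559.3 101.3  48.3] rpy [-3.138 -0.006 -1.546] F [ 0.1 -4.5  2.1] T [-0.18  0.16  0.05] gap 0.157
toolshift [-0.7  1.8  0.8] |2| turn [-0.004 -0.006  0.001]
t16.23 tcp [559.3 101.4  48.3] rpy [-3.138 -0.006 -1.546] F [-0.4 -2.4  1. ] T [-0.    0.07  0.11] gap 0.154
toolshift [-0.7  1.8  0.8] |2| turn [-0.004 -0.006  0.   ]
```

View pics/s11.png

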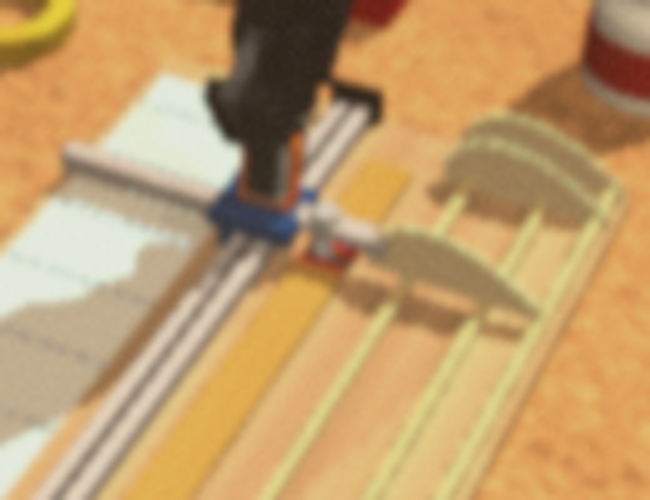

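The force went from −2.3 N (sliding friction) to +1.4 N (drawn in), then −4.5 N (resisting), which is the click at TCP y of about 99–101. The scene crop shows the pointer at (330,250), over the red marks. I'll give the fingers a little play so the ball can centre, then grip again and check the force.

{"method": "move_arm", "body": {
  "motion": [
    [-0.58,0.4,0,0,0,0,0],
    [-0.58,0,0,0,0,0,0],
    [-0.58,0,0,0,0,0,0]
  ]
}}

```text
t: 16.6
tcp_pos: [559.0, 100.9, 47.9]
eef_rot: [-3.139, -0.006, -1.547]
contact_force: [0.2, 0.2, 0.5]
finger_gap: 0.211
```

```bash
python3 - <<'E'
from h import *
plan([557.5,102,47.5],0.024-np.pi/2)
im,d=ctrl.read_camera("scene"); cv2.imwrite("pics/s12.png",cv2.resize(im[180:240,300:370],None,fx=9,fy=9,interpolation=cv2.INTER_CUBIC))
plan([557.5,102,47.5],0.024-np.pi/2)
E
```

```text
t16.60 tcp [559.  100.9  47.9] rpy [-3.139 -0.006 -1.547] F [0.2 0.2 0.5] T [ 0.04 -0.04 -0.04] gap 0.211
toolshift [-1.1  1.5  0.4] |2| turn [-0.003 -0.006 -0.   ]
t16.65 tcp [559.  100.9  47.9] rpy [-3.139 -0.006 -1.547] F [ 0.5 -0.3  0.2] T [ 0.02  0.01 -0.07] gap 0.211
toolshift [-1.1  1.5  0.4] |2| turn [-0.003 -0.006 -0.   ]
```

View pics/s12.png

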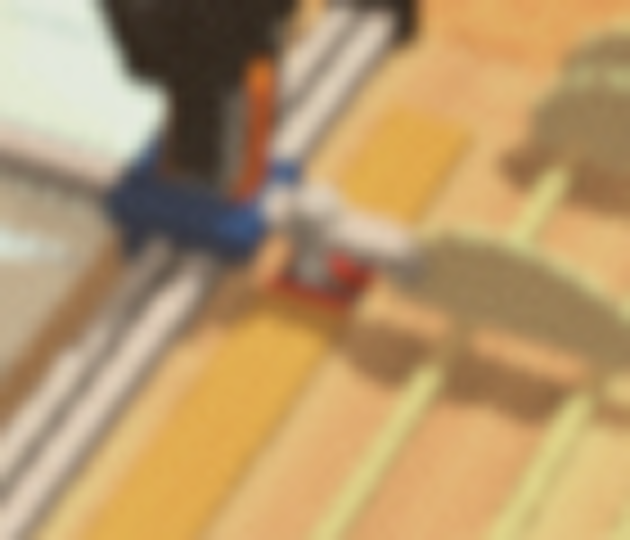

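{"method": "move_arm", "body": {
  "motion": [
    [-1,0,0,0,0,0,0],
    [-1,0,0,0,0,0,0],
    [-1,0,0,0,0,0,0]
  ]
}}

```text
t: 17.02
tcp_pos: [559.1, 101.0, 48.1]
eef_rot: [-3.138, -0.006, -1.547]
contact_force: [1.1, -0.5, 0.8]
finger_gap: 0.156
```

```bash
python3 - <<'E'
from h import *
plan([557.5,102,47.5],0.024-np.pi/2)
E
```

```text
t17.02 tcp [559.1 101.   48.1] rpy [-3.138 -0.006 -1.547] F [ 1.1 -0.5  0.8] T [ 0.22 -0.    0.11] gap 0.156
toolshift [-1.1  1.6  0.6] |2| turn [-0.003 -0.006 -0.   ]
```

Gripped again, the force is near zero at y = 101.0. A small nudge back, under 2 mm, will show whether the ball also resists in that direction.

{"method": "move_arm", "body": {
  "motion": [
    [-1,1,0,0,0,0,0]
  ]
}}

```text
t: 17.15
tcp_pos: [559.1, 100.6, 48.1]
eef_rot: [-3.138, -0.005, -1.547]
contact_force: [-0.4, 3.2, 1.0]
finger_gap: 0.154
```

{"method": "move_arm", "body": {
  "motion": [
    [-1,1,0,0,0,0,0]
  ]
}}

```text
t: 17.27
tcp_pos: [559.1, 100.4, 48.1]
eef_rot: [-3.138, -0.003, -1.548]
contact_force: [-0.5, 4.6, -0.7]
finger_gap: 0.154
```

It resists both ways, −4.5 N forward and +4.6 N back, so the ball is seated near y = 101. I'll let it centre again and take the final grip.

{"method": "move_arm", "body": {
  "motion": [
    [-0.58,-0.5,0,0,0,0,0],
    [-0.58,0,0,0,0,0,0],
    [-0.58,0,0,0,0,0,0]
  ]
}}

```text
t: 17.65
tcp_pos: [559.1, 99.9, 47.9]
eef_rot: [-3.138, -0.005, -1.547]
contact_force: [-0.0, 0.6, 0.2]
finger_gap: 0.209
```

{"method": "move_arm", "body": {
  "motion": [
    [-1,0,0,0,0,0,0],
    [-1,0,0,0,0,0,0],
    [-1,0,0,0,0,0,0],
    [-1,0,0,0,0,0,0]
  ]
}}

```text
t: 18.15
tcp_pos: [559.1, 100.6, 48.1]
eef_rot: [-3.138, -0.004, -1.547]
contact_force: [-0.0, 2.1, 1.0]
finger_gap: 0.152
```

```bash
python3 - <<'E'
from h import *
plan([557.5,102,47.5],0.024-np.pi/2)
im,d=ctrl.read_camera("scene"); cv2.imwrite("pics/s13.png",im)
plan([557.5,102,47.5],0.024-np.pi/2)
im,d=ctrl.read_camera("top"); cv2.imwrite("pics/t13.png",im)
plan([557.5,102,47.5],0.024-np.pi/2)
E
```

```text
t18.15 tcp [559.1 100.6  48.1] rpy [-3.138 -0.004 -1.547] F [-0.   2.1  1. ] T [0.47 0.05 0.14] gap 0.152
toolshift [-1.4  1.5  0.6] |2| turn [-0.003 -0.004 -0.   ]
t18.20 tcp [559.1 100.6  48.1] rpy [-3.138 -0.004 -1.547] F [-0.6  2.6  0.3] T [0.44 0.05 0.08] gap 0.156
toolshift [-1.4  1.5  0.6] |2| turn [-0.003 -0.004 -0.   ]
t18.25 tcp [559.1 100.6  48.1] rpy [-3.138 -0.004 -1.547] F [ 0.4  0.9 -0.8] T [0.47 0.02 0.1 ] gap 0.152
toolshift [-1.4  1.5  0.6] |2| turn [-0.003 -0.004 -0.   ]
```

View pics/s13.png

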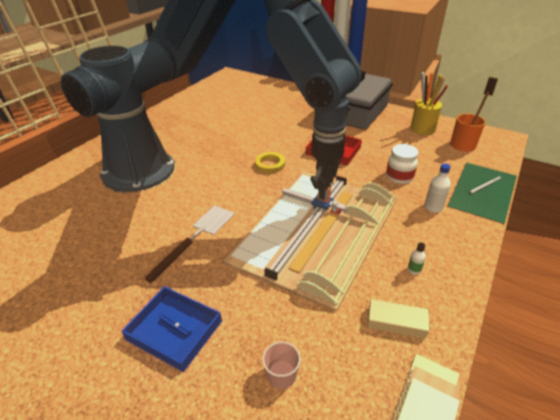

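View pics/t13.png

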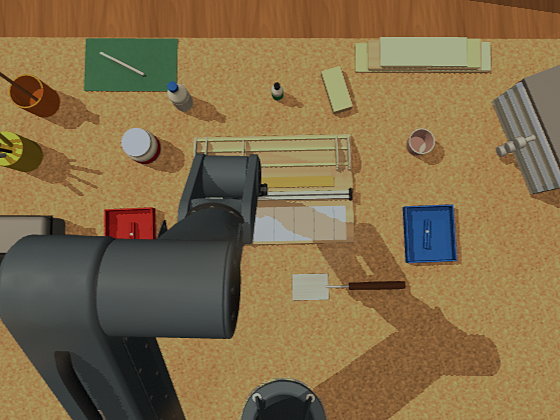

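{"method": "move_arm", "body": {
  "motion": [
    [-1,-0.5,0,0,0,0,0],
    [-1,0,0,0,0,0,0],
    [-1,0,0,0,0,0,0]
  ]
}}

```text
t: 18.62
tcp_pos: [559.0, 100.8, 48.1]
eef_rot: [-3.138, -0.004, -1.547]
contact_force: [0.1, 1.1, 0.3]
finger_gap: 0.149
```

```bash
python3 - <<'E'
from h import *
plan([557.5,102,47.5],0.024-np.pi/2)
ctrl.read_camera("top"); plan([557.5,102,47.5],0.024-np.pi/2)
E
```

```text
t18.62 tcp [559.  100.8  48.1] rpy [-3.138 -0.004 -1.547] F [0.1 1.1 0.3] T [ 0.46 -0.01  0.08] gap 0.149
toolshift [-1.2  1.5  0.6] |2| turn [-0.003 -0.004 -0.   ]
t18.68 tcp [559.  100.8  48.1] rpy [-3.138 -0.005 -1.547] F [-0.2  1.9  1.1] T [0.39 0.02 0.09] gap 0.154
toolshift [-1.2  1.5  0.6] |2| turn [-0.003 -0.005 -0.   ]
```

The push left on the handle is only about 1–2 N, within sliding friction, and the ball is seated. I'm handing it in.

```bash
python3 - <<'E'
from h import *
print(ctrl.close_job()); plan([557.5,102,47.5],0.024-np.pi/2)
E
```

```text
the job is handed in; nothing more can be done
None
the job is handed in; nothing more can be done
```

I put the red peg in the red tray and the blue peg in the blue tray. Then I slid the carriage by its handle until the ball clicked into the notch, and handed in at about 18.7 s still gripping it.

- **Pegs:** the last pictures show each peg in its own tray. The jar, cup, tape and palette knife look unmoved by eye; I didn't measure them.
- **Click:** the force on the fingers went from −2.3 N (sliding friction) to +1.4 N (drawn in), then −4.5 N when I pushed on. A nudge back gave +4.6 N, so the ball resists both ways, at a fingertip y of about 100.8–101 mm.
- **Position:** the camera estimate was about 102 mm, so the two agree to about 1 mm, inside the 2 mm calibration.
- **Final grip:** I loosened the fingers twice so the ball could centre, then gripped again. About 1–2 N of sideways push remained instead of zero, well below the 5 N hold.
- **Not checked:** from above the arm hid the notch, so seating rests on the forces and the scene picture, where the pointer is over the marks. I could take no reading after handing in.

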